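Tighten the marking-jig bolt until the click wrench gives

TASK

Two marking jigs on the bench each have a tool sitting on the bolt that clamps a stamped bracket. Turn the long click-type torque wrench (the one with the pin joint next to its head and the long ribbed grip) clockwise as seen from above until the bolt is tight and the handle clearly gives at the joint, stop there without forcing the handle on to the end of its give, then let go so that it springs straight. Leave the short plain ratchet on the other jig as it is.

Things in the scene. Friction and masses are not known exactly. Their poses are not given: they have to be found in the camera images.
- click_grip (a point): Middle of the click wrench's black ribbed round grip (28 mm diameter, 115 mm long, then a 20 mm steel end cap), on its centre line, 85 mm above the bench. x: level along the handle, away from the bolt; z up. With the handle straight the upright bolt axis is 200 mm back along -x. Nothing over 50 mm tall stands in its sweep. It may be on either of the two jigs (dark steel base 150 x 100 mm).
- bolt (a joint): Turn of the click wrench's steel head and bolt, rad, growing clockwise seen from above. Starts at 0.05 to 0.35 and runs with a steady drag (3 to 5 N at the middle of the grip) to 0.8, where the bolt is tight and stops dead; the head then points directly away from the aluminium bracket that reaches out of its jig. Stays where it is left.
- breakaway (a joint): Bend of the handle at its upright pin 45 mm from the bolt axis, rad, growing clockwise seen from above; 0 = straight. A preloaded spring keeps it straight until about 12 N of sideways push at the middle of the grip; then it gives at 12 to 17 N (more if pushed fast), up to an end stop at 0.5. Let go, it springs back straight in about a second.
- ratchet_grip (a point): Middle of the grip (24 mm diameter, 65 mm long) of the short plain ratchet on the other, identical jig; 110 mm from that bolt's axis, 85 mm above the bench; x axis along its handle away from the bolt, z up. It has no joint in its handle. To be left alone.

How it is judged:
By the outcome, as a careful person would: the job done as asked, in the order asked, and still so for the second after the job is handed in, with the robot touching nothing.
It also fails if it takes over 40 s, if anything falls off the work surface, if the arm or the gripper's body presses on something with over 40 N, if the wrist force passes 120 N, or if a joint passes its speed limit or range.

ROBOT

A 6-joint arm with a two-finger parallel gripper is mounted at the origin on the work surface. World frame = base frame: x ahead of the robot, y to its left, z up, the work surface at z = 0. Lengths are in m, angles in rad, forces in N, time in s.
With the tool pointing down it reaches from about 0.3 to 0.875 m from the base axis. Payload 6.4 kg.
Tool frame: the origin (TCP) lies at the very end of the fingers, on their centre line; the grasp point (between the pads) lies 19 mm behind it; z points along the fingers, y is the line along which they close (so a half turn about z gives the same grasp; the last joint's range is limited). The gripper opens to 85 mm and grips with 20 to 120 N. Pads are 22 mm wide; open, the fingers measure 114 mm over their backs; the gripper's body (76 mm by 85 mm) begins 54 mm behind the grasp point. The pads swing forward as they close: fully open they stand 13 mm farther back than shut.
Start: joints at [-1.457, 0.181, 1.607, -0, 1.354, -0.206], TCP at [0.181, -0.546, 0.231] pointing down, gripper open.
Joint ranges: [-2.99, 2.99], [-0.89, 2.07], [0.3, 2.58], [-1.14, 4.28], [0, 2.63], [-3.12, 3.12]. Speed limits (rad/s): [2.57, 2.57, 3.01, 3.14, 3.14, 3.14].

INTERFACE

Orientations are given as a unit quaternion [w, x, y, z].
In Python, from bench import * gives the robot as it stands. The module is installed in compiled form; this text tells all that it offers.
- The arm moves only by the tool arm_command, never from a script. Its arguments are lists of equal length, an entry for each row: "dp": the shift along the tool's x, y, z in units of 0.25 m (1.0 is 0.25 m), a list of three; "turn": the turn, a rotation vector about the tool's x, y, z in units of 30 degrees (1.0 is 30 degrees), a list of three; "jaw": the opening, from 0 (shut) to 1 (fully open). A call has 1 to 5 rows; each row is the pose to reach, as a shift and turn from the pose commanded when the call began, along the tool's axes at that moment; what a row does not reach only later rows make up. A row lasts 1/8 s, in which the tool goes at most 62.5 mm and 10.7 degrees, less where a joint would pass 70% of its speed; a pose out of reach is approached as far as the arm can. A call with a number of a shift or a turn outside -1 to 1 is refused whole. A call with a gripper value outside its range is refused whole. The fingers move at their own pace and stop on an object; the grip force is fixed at half the most. Time passes only in rows, so rows that repeat a pose let the fingers close. It gives the time, the measured TCP pose, the force, the opening and the grip force at its end, in the units of the state.
- get_obs(): the state, without advancing time (a new reading comes with each control period).
- camera(name): name is "scene" or "top" or "wrist"; returns the picture (384x512x3 uint8, blue, green, red); there is no depth.
- get_calibration(name): a dict with "camera_matrix" (3x3 intrinsics, pixels), "k1" (the pictures are not rectified: a ray, as slopes to the right and down, at radius r is drawn at 1 + k1 r^2 times it, then the intrinsics apply), "R" (3x3) and "t" (3): a world point X has camera coordinates R X + t; the wrist camera has in their place "mount" (4x4, takes a point from camera to tool coordinates, whose origin is the TCP and whose axes are the flange's). Camera axes: x right, y down, z forward; pixel columns grow to the right and rows downward; lengths in m; the calibration is good to about 2 mm. A picture is of the moment at which its call begins: read the wrist's pose just before it. get_calibration takes no time and is no camera call.
- hand_in(): hands the job in; it is judged then, once.
The state is a dict: "time_s": time; "q": joint angles; "dq": joint speeds; "joint_efforts": joint torques, N m; "eef_pos": TCP position; "eef_rot": TCP orientation; "wrist_force": force on the tool from outside, world axes, zero at the start; "torque": the same for the moment, N m; "opening": opening from 0.0 (shut) to 1.0 (fully open); "grasp_force": force on a finger pad.
Only numpy, scipy, OpenCV 4.12 (cv2) and the standard library are available. Lean on these libraries where they do the work, as an engineer would, in place of code of your own. Each camera call takes 0.05 s, during which the arm holds its last target. There are 200 camera calls.

## Working session

There is one attempt and no reset: what is moved stays moved. The work goes in short steps, Python scripts to look and compute and a tool call to move; the robot and the scene stay as the last step left them, time stands still between calls to the robot, and variables do not carry over. Pictures are saved under pics/ and viewed, at most 10 in all, crops included, and the job is handed in when it is done.

Besides the shell and the picture viewer there is one more tool, called after "Emit:" by a JSON object that holds its "fn" and its "kwargs", one argument or row to a line. arm_command: Moves the arm, as the interface text tells. Its arguments: {"type":"object","properties":{"dp":{"type":"array"},"turn":{"type":"array"},"jaw":{"type":"array"}},"required":["dp","turn","jaw"]}

```bash
mkdir -p pics; python3 - <<'E'
from bench import *
import cv2,numpy as np
o=get_obs();print(o)
a=camera("top");b=camera("scene")
cv2.imwrite("pics/top.png",a);cv2.imwrite("pics/scene.png",b)
for n in("top","scene","wrist"):print(n,get_calibration(n))
E
```

```text
{'time_s': 0.0, 'q': array([-1.45727604e+00,  1.81537773e-01,  1.60805204e+00,  2.10031513e-05,
        1.35375637e+00, -2.06314417e-01]), 'dq': array([-1.45915172e-03, -6.08148128e-05, -9.22620729e-05, -3.08993627e-04,
        8.73513165e-04, -1.46334852e-03]), 'joint_efforts': array([ 1.41593799e-03, -4.44867539e+01, -3.51337731e+01, -3.31588935e-04,
        9.28152323e-03, -8.72141953e-06]), 'eef_pos': array([ 0.18073588, -0.54526729,  0.23036469]), 'eef_rot': array([-8.75346640e-04,  9.87240430e-01,  1.59234309e-01,  5.09069439e-05]), 'wrist_force': array([ 0.74985139, -0.73689777,  0.06577333]), 'torque': array([-0.00130508,  0.05546552,  0.03722841]), 'grasp_force': 0.0, 'opening': 1.0056574965723926}
top {'camera_matrix': array([[433.30913998,   0.        , 259.54567325],
       [  0.        , 433.30913998, 195.48449314],
       [  0.        ,   0.        ,   1.        ]]), 'k1': 0.04959768777662747, 'R': array([[ 0.01286757, -0.99984824,  0.01174426],
       [-0.99780369, -0.01360274, -0.06482875],
       [ 0.06497866, -0.01088428, -0.99782729]]), 't': array([-0.05475325,  0.
[... 292 characters left out ...]
 0.45873482,  0.41089595, -0.78786222],
       [-0.59247505, -0.51935271, -0.61582958]]), 't': array([ 0.41010451, -0.12734977,  1.35549067])}
wrist {'camera_matrix': array([[290.06952912,   0.        , 254.58658732],
       [  0.        , 290.06952912, 194.46589119],
       [  0.        ,   0.        ,   1.        ]]), 'k1': -0.03362188563326146, 'mount': array([[ 7.23240421e-05, -9.44442714e-01, -3.28676064e-01,
         8.48711168e-02],
       [ 9.99999858e-01,  2.41660017e-04, -4.74357666e-04,
        -4.47041721e-05],
       [ 5.27431504e-04, -3.28675983e-01,  9.44442597e-01,
        -1.42036775e-01],
       [ 0.00000000e+00,  0.00000000e+00,  0.00000000e+00,
         1.00000000e+00]])}
```

View pics/top.png

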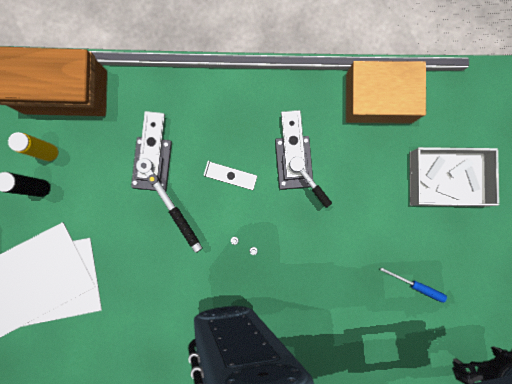

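View pics/scene.png

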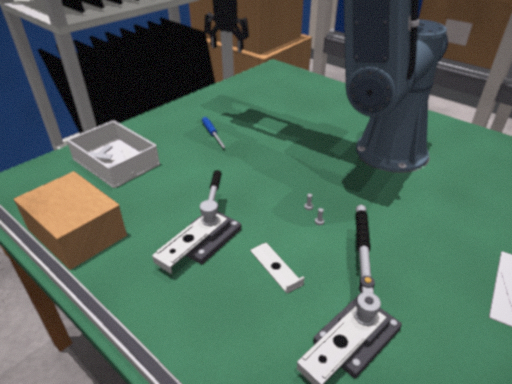

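The top view shows the click wrench on the left jig, with its head near (146,166), its pin near (152,179), and its black grip running from about (169,208) to (196,244). The short ratchet is on the right jig at (296,165). The bracket reaches up the image (+x), so clockwise moves the handle towards the image bottom.

```bash
cat > h.py <<'E'
from bench import *
import cv2,numpy as np
def cast(n,px,z):
    c=get_calibration(n);K=c["camera_matrix"]
    px=np.atleast_2d(px).astype(float);d=(px-K[:2,2])/K[0,0]
    u=d.copy()
    for _ in range(20):u=d/(1+c["k1"]*(u**2).sum(1,keepdims=True))
    r=np.c_[u,np.ones(len(u))]@c["R"];o=-c["R"].T@c["t"]
    return o+r*((z-o[2])/r[:,2:])
def grip(im,n="top",box=(160,190,215,260)):
    m=(im.max(2)<60).astype(np.uint8);w=np.zeros_like(m)
    x0,y0,x1,y1=box;w[y0:y1,x0:x1]=m[y0:y1,x0:x1]
    k,l,s,c=cv2.connectedComponentsWithStats(w);i=1+s[1:,4].argmax()
    p=np.argwhere(l==i)[:,::-1]
    P=cast(n,p,0.085)[:,:2];c=P.mean(0);v=np.linalg.svd(P-c,full_matrices=False)[2][0]
    if v[0]>0:v=-v
    t=(P-c)@v;c=c+v*(t.max()+t.min())/2
    return c,v,np.ptp(t),len(p)
E
python3 - <<'E'
from h import *
im=cv2.imread("pics/top.png")
c,v,L,n=grip(im);print("grip",c,v,L,n,"bolt by handle",c-.2*v)
# bracket: bright low-saturation region, left jig
hsv=cv2.cvtColor(im,cv2.COLOR_BGR2HSV)
m=((hsv[...,1]<40)&(hsv[...,2]>150)).astype(np.uint8);w=np.zeros_like(m);w[105:160,130:175]=m[105:160,130:175]
p=np.argwhere(w)[:,::-1];P=cast("top",p.astype(float),0.03)[:,:2]
print("bracket rect",cv2.minAreaRect(P.astype(np.float32)))
print("bolt px",cast("top",[[146,166],[155,114],[151,185]],0.085))
cv2.imwrite("pics/crop.png",cv2.resize(im[95:260,120:345],None,fx=3.4,fy=3.4,interpolation=cv2.INTER_CUBIC))
E
```

```text
grip [0.46997136 0.16112083] [-0.83256994 -0.55391994] 0.11313908921606584 394 bolt by handle [0.63648535 0.27190482]
bracket rect ((0.7318004369735718, 0.2664480209350586), (0.1403171271085739, 0.08621416240930557), 0.9605628252029419)
bolt px [[0.63390841 0.26761054 0.085     ]
 [0.77952524 0.24670149 0.085     ]
 [0.58153159 0.25248055 0.085     ]]
```

View pics/crop.png

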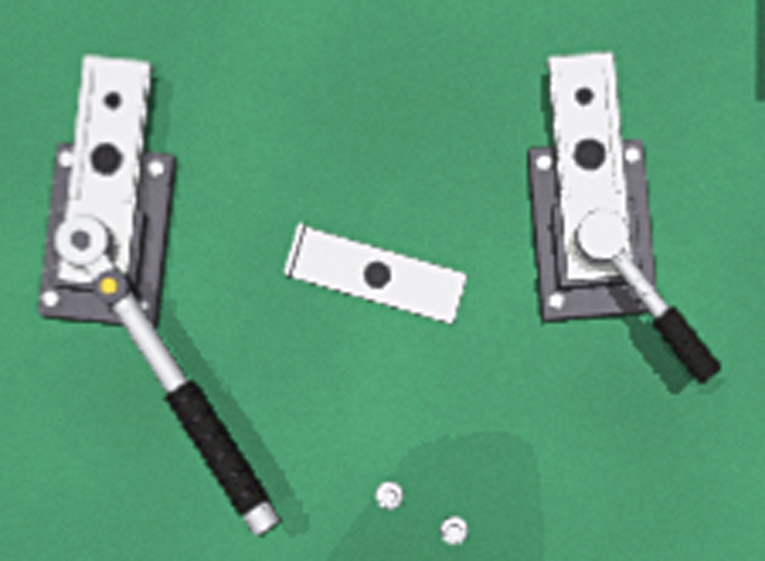

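```bash
python3 - <<'E'
from h import *
f=lambda a,z:cast("top",np.array(a)/3.4+[120,95],z)[:,:2]
def ang(a,b):d=a-b;return np.arctan2(d[1],d[0])
h=f([[112,100],[106,158]],.035);s=f([[66,158],[50,299],[156,168],[143,306]],.025)
print(ang(*h),ang(s[0],s[1]),ang(s[2],s[3]))
e=f([[83,57],[60,275],[150,63],[130,285]],.035);print(ang(e[0],e[1]),ang(e[2],e[3]))
c,v,L,n=grip(cv2.imread("pics/top.png"));B=c-.2*v
g=np.arctan2(-v[1],-v[0]);print("handle+pi",g)
o=get_obs();from scipy.spatial.transform import Rotation as R
q=o["eef_rot"];M=R.from_quat(q[[1,2,3,0]]).as_matrix();print(M.round(3))
n=np.array([v[1],-v[0]]) # clockwise push dir
t=np.r_[c-n*.06,.062];print("push dir",n,"start target",t,"in tool",M.T@(t-o["eef_pos"])/.25)
E
```

```text
-0.07587619818633347 -0.08220030119849144 -0.06716788298085312
-0.07590277970959229 -0.06348192782182004
handle+pi 0.5870651445183783
[[ 0.949  0.314 -0.   ]
 [ 0.314 -0.949  0.002]
 [ 0.    -0.002 -1.   ]]
push dir [-0.55391994  0.83256994] start target [0.50320656 0.11116664 0.062     ] in tool [ 2.04994212 -2.08626562  0.67777133]
```

Emit:
{"fn": "arm_command", "kwargs": {
  "dp": [
    [0.17, -0.17, 0],
    [0.34, -0.34, 0],
    [0.51, -0.51, 0],
    [0.68, -0.68, 0],
    [0.85, -0.85, 0]
  ],
  "turn": [
    [0, 0, 0],
    [0, 0, 0],
    [0, 0, 0],
    [0, 0, 0],
    [0, 0, 0]
  ],
  "jaw": [0, 0, 0, 0, 0]
}}

```text
time_s: 0.72
eef_pos: [0.3161, -0.2754, 0.231]
eef_rot: [-0.0, 0.987, 0.159, 0.0]
wrist_force: [0.7, -0.0, 0.1]
opening: -0.004
grasp_force: 0.0
```

Emit:
{"fn": "arm_command", "kwargs": {
  "dp": [
    [0.17, -0.17, 0],
    [0.34, -0.34, 0],
    [0.51, -0.51, 0],
    [0.68, -0.68, 0],
    [0.85, -0.85, 0]
  ],
  "turn": [
    [0, 0, 0],
    [0, 0, 0],
    [0, 0, 0],
    [0, 0, 0],
    [0, 0, 0]
  ],
  "jaw": [0, 0, 0, 0, 0]
}}

```text
time_s: 1.35
eef_pos: [0.4511, -0.0068, 0.2313]
eef_rot: [0.0, 0.987, 0.159, 0.0]
wrist_force: [-0.2, -1.3, 0.1]
opening: -0.001
grasp_force: 0.0
```

Emit:
{"fn": "arm_command", "kwargs": {
  "dp": [
    [0.15, -0.17, 0],
    [0.3, -0.35, 0],
    [0.35, -0.39, 0],
    [0.35, -0.39, 0]
  ],
  "turn": [
    [0, 0, 0],
    [0, 0, 0],
    [0, 0, 0],
    [0, 0, 0]
  ],
  "jaw": [0, 0, 0, 0]
}}

```text
time_s: 1.85
eef_pos: [0.5029, 0.1118, 0.2307]
eef_rot: [0.0, 0.987, 0.16, -0.001]
wrist_force: [0.8, -0.5, -0.0]
opening: 0.002
grasp_force: 0.0
```

```bash
python3 - <<'E'
from h import *
o=get_obs();print(o["time_s"],o["eef_pos"],o["eef_rot"],o["wrist_force"],o["opening"])
cv2.imwrite("pics/w1.png",camera("wrist"))
E
```

```text
1.85 [0.50286266 0.11175125 0.23074959] [ 1.05260793e-04  9.87082956e-01  1.60208770e-01 -6.14076878e-04] [ 0.76636955 -0.51882085 -0.02851136] 0.002130103359766332
```

View pics/w1.png

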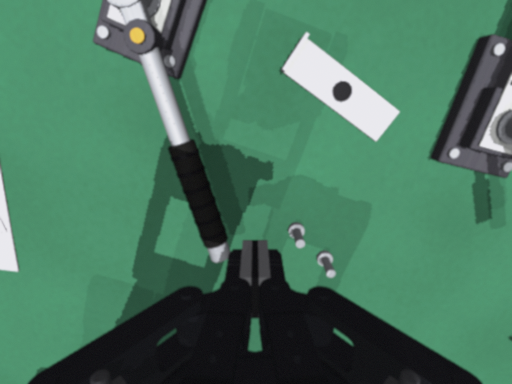

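The wrist view shows the shut fingers at (255,260), beside the grip (about 175,145 to 220,245). The space below is clear, so I'll descend.

Emit:
{"fn": "arm_command", "kwargs": {
  "dp": [
    [0, 0, 0.2],
    [0, 0, 0.4],
    [0, 0, 0.58],
    [0, 0, 0.65],
    [0, 0, 0.65]
  ],
  "turn": [
    [0, 0, 0],
    [0, 0, 0],
    [0, 0, 0],
    [0, 0, 0],
    [0, 0, 0]
  ],
  "jaw": [0, 0, 0, 0, 0]
}}

```text
time_s: 2.52
eef_pos: [0.5024, 0.1102, 0.0684]
eef_rot: [-0.0, 0.987, 0.158, -0.001]
wrist_force: [0.4, -0.1, -0.4]
opening: 0.005
grasp_force: 0.0
```

```bash
cat > plan.py <<'E'
from h import *
from scipy.spatial.transform import Rotation as R
# TCP for handle yaw g (=direction+pi); off = distance TCP to grip centreline
B=np.array([.6365,.2719])
def tgt(g,off=.029,bend=0):
    v=lambda a:-np.array([np.cos(a),np.sin(a)])
    c=B+.045*v(g)+.155*v(g-bend);u=v(g-bend);n=np.array([u[1],-u[0]])
    return c-n*off
o=get_obs();q=o["eef_rot"];M=R.from_quat(q[[1,2,3,0]]).as_matrix()
print(o["eef_pos"],o["wrist_force"],"yaw",np.arctan2(M[1,0],M[0,0]))
for g,b in[(.587,0),(.45,0),(.3,0),(.15,0),(0,0),(-.073,0),(-.073,.1),(-.073,.2),(-.073,.25)]:
    t=tgt(g,bend=b);d=M.T@np.r_[t-o["eef_pos"][:2],0]/.25
    print(g,b,t.round(4),d.round(3))
E
python3 plan.py
```

```text
[0.50244905 0.11022622 0.06840977] [ 0.37798319 -0.06990501 -0.38883518] yaw 0.31823606631281975
0.587 0 [0.486 0.137] [-0.029 -0.122  0.   ]
0.45 0 [0.469  0.1588] [-0.066 -0.226  0.   ]
0.3 0 [0.454  0.1851] [-0.09  -0.345  0.   ]
0.15 0 [0.4431 0.2133] [-0.097 -0.466  0.   ]
0 0 [0.4365 0.2429] [-0.085 -0.587  0.   ]
-0.073 0 [0.4349 0.2576] [-0.072 -0.644  0.   ]
-0.073 0.1 [0.4339 0.2733] [-0.056 -0.705  0.   ]
-0.073 0.2 [0.4345 0.289 ] [-0.034 -0.764  0.   ]
-0.073 0.25 [0.4354 0.2969] [-0.021 -0.793  0.   ]
```

Emit:
{"fn": "arm_command", "kwargs": {
  "dp": [
    [-0.02, -0.06, 0],
    [-0.03, -0.11, 0],
    [-0.04, -0.15, 0],
    [-0.05, -0.19, 0],
    [-0.065, -0.23, 0]
  ],
  "turn": [
    [0, 0, 0],
    [0, 0, 0],
    [0, 0, 0],
    [0, 0, 0],
    [0, 0, 0]
  ],
  "jaw": [0, 0, 0, 0, 0]
}}

```text
time_s: 3.15
eef_pos: [0.4703, 0.1615, 0.0695]
eef_rot: [0.0, 0.987, 0.159, 0.001]
wrist_force: [2.4, -1.2, 1.4]
opening: -0.004
grasp_force: 1.6
```

Emit:
{"fn": "arm_command", "kwargs": {
  "dp": [
    [-0.008, -0.04, 0],
    [-0.016, -0.08, 0],
    [-0.024, -0.12, 0],
    [-0.026, -0.16, 0],
    [-0.028, -0.2, 0]
  ],
  "turn": [
    [0, 0, 0.06],
    [0, 0, 0.12],
    [0, 0, 0.18],
    [0, 0, 0.24],
    [0, 0, 0.3]
  ],
  "jaw": [0, 0, 0, 0, 0]
}}

```text
time_s: 3.78
eef_pos: [0.4476, 0.2067, 0.0692]
eef_rot: [-0.0, 0.997, 0.081, 0.001]
wrist_force: [2.6, -2.0, 1.0]
opening: 0.006
grasp_force: 1.6
```

```bash
python3 - <<'E'
from plan import *
im=camera("top");cv2.imwrite("pics/t2.png",im)
cv2.imwrite("pics/t2c.png",cv2.resize(im[130:290,90:290],None,fx=3.5,fy=3.5))
E
```

```text
[0.44762036 0.20665177 0.06918301] [ 2.60191429 -1.95688104  1.01511551] yaw 0.16164972639068667
0.587 0 [0.486 0.137] [0.107 0.3   0.   ]
0.45 0 [0.469  0.1588] [0.054 0.203 0.   ]
0.3 0 [0.454  0.1851] [0.011 0.089 0.   ]
0.15 0 [0.4431 0.2133] [-0.014 -0.029 -0.   ]
0 0 [0.4365 0.2429] [-0.021 -0.15  -0.   ]
-0.073 0 [0.4349 0.2576] [-0.017 -0.209 -0.   ]
-0.073 0.1 [0.4339 0.2733] [-0.011 -0.272 -0.   ]
-0.073 0.2 [0.4345 0.289 ] [ 0.001 -0.334 -0.   ]
-0.073 0.25 [0.4354 0.2969] [ 0.01  -0.364 -0.   ]
```

View pics/t2c.png

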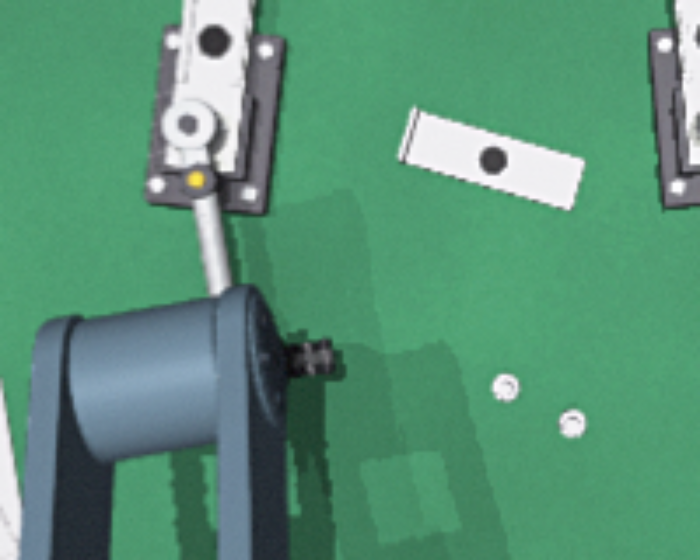

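The handle is turning with the push. The head is at crop (190,125), the pin at (197,180) and the shank runs to (218,290), still straight. Drag is about 3 N, so I'll continue slowly.

Emit:
{"fn": "arm_command", "kwargs": {
  "dp": [
    [-0.006, -0.03, 0],
    [-0.012, -0.06, 0],
    [-0.016, -0.09, 0],
    [-0.018, -0.12, 0],
    [-0.02, -0.15, 0]
  ],
  "turn": [
    [0, 0, 0.06],
    [0, 0, 0.12],
    [0, 0, 0.18],
    [0, 0, 0.24],
    [0, 0, 0.3]
  ],
  "jaw": [0, 0, 0, 0, 0]
}}

```text
time_s: 4.45
eef_pos: [0.4363, 0.2423, 0.0688]
eef_rot: [0.0, 1.0, 0.003, 0.0]
wrist_force: [3.1, -3.6, -0.1]
opening: -0.002
grasp_force: 1.5
```

Emit:
{"fn": "arm_command", "kwargs": {
  "dp": [
    [0, -0.012, 0],
    [0, -0.024, 0],
    [0, -0.036, 0],
    [0, -0.048, 0]
  ],
  "turn": [
    [0, 0, 0.03],
    [0, 0, 0.06],
    [0, 0, 0.09],
    [0, 0, 0.12]
  ],
  "jaw": [0, 0, 0, 0]
}}

```text
time_s: 4.95
eef_pos: [0.4353, 0.2541, 0.0684]
eef_rot: [0.0, 1.0, -0.029, -0.001]
wrist_force: [-1.4, -2.9, -0.2]
opening: -0.003
grasp_force: 1.6
```

```bash
python3 plan.py
```

```text
[0.43532245 0.25414016 0.06839797] [-1.41817072 -2.92322505 -0.24952399] yaw -0.05815696799003195
0.587 0 [0.486 0.137] [ 0.23   0.456 -0.   ]
0.45 0 [0.469  0.1588] [ 0.157  0.373 -0.   ]
0.3 0 [0.454  0.1851] [ 0.091  0.271 -0.   ]
0.15 0 [0.4431 0.2133] [0.04  0.161 0.   ]
0 0 [0.4365 0.2429] [0.007 0.045 0.   ]
-0.073 0 [0.4349 0.2576] [-0.002 -0.014 -0.   ]
-0.073 0.1 [0.4339 0.2733] [-0.01  -0.076 -0.   ]
-0.073 0.2 [0.4345 0.289 ] [-0.011 -0.139 -0.   ]
-0.073 0.25 [0.4354 0.2969] [-0.01  -0.171 -0.   ]
```

Next, small steps with a force check after each, to find the stop.

Emit:
{"fn": "arm_command", "kwargs": {
  "dp": [
    [0, -0.008, 0],
    [0, -0.015, 0]
  ],
  "turn": [
    [0, 0, 0],
    [0, 0, 0]
  ],
  "jaw": [0, 0]
}}

```text
time_s: 5.2
eef_pos: [0.4358, 0.2579, 0.0685]
eef_rot: [0.0, 1.0, -0.028, -0.001]
wrist_force: [-3.6, -4.2, -0.3]
opening: 0.0
grasp_force: 1.7
```

Emit:
{"fn": "arm_command", "kwargs": {
  "dp": [
    [0, -0.008, 0],
    [0, -0.015, 0]
  ],
  "turn": [
    [0, 0, 0],
    [0, 0, 0]
  ],
  "jaw": [0, 0]
}}

```text
time_s: 5.45
eef_pos: [0.4363, 0.2617, 0.0686]
eef_rot: [0.0, 1.0, -0.029, -0.0]
wrist_force: [-2.4, -3.5, 0.4]
opening: 0.0
grasp_force: 1.7
```

Emit:
{"fn": "arm_command", "kwargs": {
  "dp": [
    [0, -0.008, 0],
    [0, -0.015, 0]
  ],
  "turn": [
    [0, 0, 0],
    [0, 0, 0]
  ],
  "jaw": [0, 0]
}}

```text
time_s: 5.7
eef_pos: [0.4363, 0.2641, 0.0684]
eef_rot: [0.001, 1.0, -0.028, -0.001]
wrist_force: [-2.2, -11.7, 1.1]
opening: -0.001
grasp_force: 6.2
```

Emit:
{"fn": "arm_command", "kwargs": {
  "dp": [
    [0, -0.008, 0],
    [0, -0.015, 0]
  ],
  "turn": [
    [0, 0, 0],
    [0, 0, 0]
  ],
  "jaw": [0, 0]
}}

```text
time_s: 5.95
eef_pos: [0.4364, 0.2672, 0.0683]
eef_rot: [0.002, 1.0, -0.028, -0.001]
wrist_force: [-3.8, -13.4, 1.7]
opening: 0.001
grasp_force: 6.6
```

The force rises to about 13 N at y≈0.264, so the bolt is tight. Now I'll bend the joint to about 0.22 rad, well short of 0.5.

Emit:
{"fn": "arm_command", "kwargs": {
  "dp": [
    [0, -0.012, 0],
    [0, -0.024, 0],
    [0, -0.036, 0],
    [0, -0.048, 0],
    [0, -0.06, 0]
  ],
  "turn": [
    [0, 0, 0.03],
    [0, 0, 0.06],
    [0, 0, 0.09],
    [0, 0, 0.12],
    [0, 0, 0.15]
  ],
  "jaw": [0, 0, 0, 0, 0]
}}

```text
time_s: 6.58
eef_pos: [0.4364, 0.2819, 0.068]
eef_rot: [0.002, 0.998, -0.068, -0.002]
wrist_force: [-4.6, -13.5, 2.8]
opening: -0.001
grasp_force: 7.3
```

Emit:
{"fn": "arm_command", "kwargs": {
  "dp": [
    [0, -0.012, 0],
    [0, -0.024, 0],
    [0, -0.036, 0],
    [0, -0.048, 0],
    [0, -0.06, 0]
  ],
  "turn": [
    [0, 0, 0.03],
    [0, 0, 0.06],
    [0, 0, 0.09],
    [0, 0, 0.12],
    [0, 0, 0.15]
  ],
  "jaw": [0, 0, 0, 0, 0]
}}

```text
time_s: 7.2
eef_pos: [0.4378, 0.2967, 0.0678]
eef_rot: [0.003, 0.994, -0.107, -0.002]
wrist_force: [-7.0, -13.7, 3.2]
opening: 0.001
grasp_force: 7.7
```

```bash
python3 - <<'E'
from h import *
a=camera("top");b=camera("scene")
cv2.imwrite("pics/t3.png",np.hstack([cv2.resize(a[130:270,90:230],(400,400)),cv2.resize(b[180:384,270:474],(400,400))]))
E
```

```text
(no output)
```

View pics/t3.png

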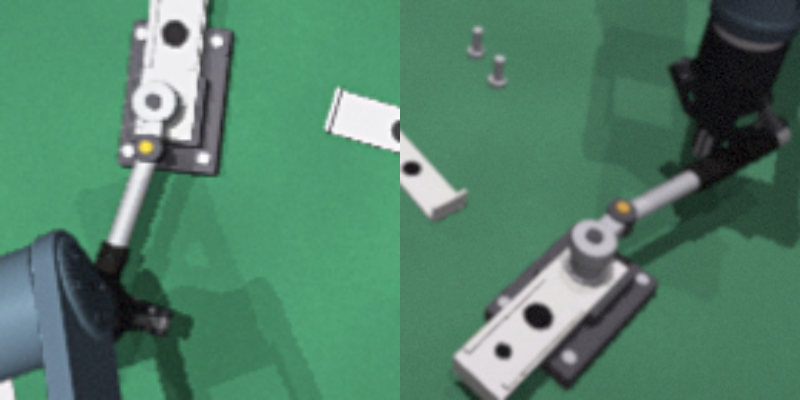

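The bend is clear in the top view. The head line runs (152,103)→(147,147) and the handle runs on to (115,245), a bend of about 0.2 rad. Now I'll back off the way I came.

Emit:
{"fn": "arm_command", "kwargs": {
  "dp": [
    [0, 0.05, 0],
    [0, 0.11, 0],
    [0, 0.2, 0],
    [0, 0.29, 0],
    [0, 0.36, 0]
  ],
  "turn": [
    [0, 0, 0],
    [0, 0, 0],
    [0, 0, 0],
    [0, 0, 0],
    [0, 0, 0]
  ],
  "jaw": [0, 0, 0, 0, 0]
}}

```text
time_s: 7.92
eef_pos: [0.4216, 0.2109, 0.0694]
eef_rot: [-0.001, 0.994, -0.107, 0.001]
wrist_force: [0.7, 0.8, 0.8]
opening: -0.001
grasp_force: 0.0
```

Emit:
{"fn": "arm_command", "kwargs": {
  "dp": [
    [0, 0, -0.15],
    [0, 0, -0.35],
    [0, 0, -0.55],
    [0, 0, -0.65],
    [0, 0, -0.65]
  ],
  "turn": [
    [0, 0, 0],
    [0, 0, 0],
    [0, 0, 0],
    [0, 0, 0],
    [0, 0, 0]
  ],
  "jaw": [0, 0, 0, 0, 0]
}}

```text
time_s: 8.55
eef_pos: [0.4227, 0.2116, 0.234]
eef_rot: [-0.001, 0.994, -0.107, 0.003]
wrist_force: [0.4, 0.3, 0.9]
opening: -0.001
grasp_force: 0.0
```

Emit:
{"fn": "arm_command", "kwargs": {
  "dp": [
    [0, 0.2, 0],
    [0, 0.4, 0],
    [0, 0.6, 0],
    [0, 0.6, 0],
    [0, 0.6, 0]
  ],
  "turn": [
    [0, 0, 0],
    [0, 0, 0],
    [0, 0, 0],
    [0, 0, 0],
    [0, 0, 0]
  ],
  "jaw": [0, 0, 0, 0, 0]
}}

```text
time_s: 9.18
eef_pos: [0.3886, 0.0647, 0.2305]
eef_rot: [-0.0, 0.994, -0.108, -0.0]
wrist_force: [-0.3, -0.7, 0.5]
opening: 0.001
grasp_force: 0.0
```

```bash
python3 - <<'E'
from h import *
a=camera("top");o=get_obs();print(o["time_s"],o["eef_pos"],o["wrist_force"])
cv2.imwrite("pics/t4.png",cv2.resize(a[95:275,90:350],None,fx=3,fy=3))
try:
    c,v,L,n=grip(a,box=(125,195,170,270));print(c,v,L,n,np.arctan2(-v[1],-v[0]),c-.2*v)
except Exception as e:print(e)
E
```

```text
9.225 [0.38870825 0.06511403 0.23064359] [ 0.73059078 -0.30413209  0.2437792 ]
[0.4359038  0.28820586] [-0.99636019  0.08524299] 0.11257046553605267 413 -0.08534655893948252 [0.63517584 0.27115727]
```

View pics/t4.png

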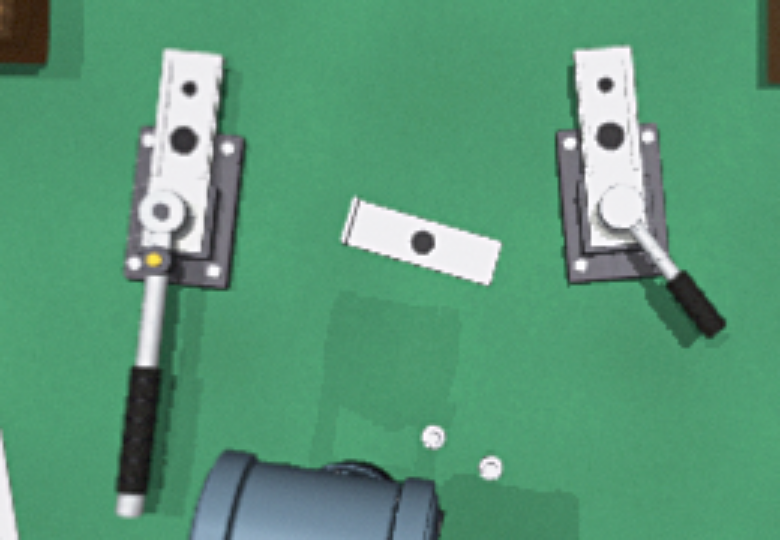

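The wrench handle is straight again, running (162,210)→(130,510) in line with its bracket. The ratchet hasn't moved and the gripper is clear of everything.

```bash
python3 -c "from bench import *;print(hand_in())"
```

```text
the job is handed in; nothing more can be done
None
```

I turned the click wrench clockwise until the bolt was tight, bent the handle about 0.2 rad at its joint (end stop 0.5), then let go; the last picture shows it straight again and the ratchet as it was, and I handed the job in at about 9 s.

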